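# Dim the backlight and hold the carrier tray up level for the inspection camera

### The arm

A 7-joint arm with a two-finger parallel gripper is mounted at the origin on the work surface. World frame = base frame: x ahead of the robot, y to its left, z up, the work surface at z = 0. Lengths are in mm, angles in rad, forces in N, time in s.
With the tool pointing down it reaches from about 400 to 875 mm from the base axis. Payload 4.4 kg.
Tool frame: the origin (TCP) lies between the finger pads; the fingertips stand ctrl.tip_reach ahead of it and the grasp point (between the pads) lies 8 mm behind it (ctrl.tip_reach is the distance from the TCP to the fingertips, in mm); z points along the fingers, y is the direction in which the jaws open and shut (so a half turn about z gives the same grasp; the last joint's range is limited). The gripper opens to 85 mm and grips with 20 to 120 N. Pads are 22 mm wide; open, the fingers measure 114 mm over their backs; the gripper's body (76 mm by 85 mm) begins 54 mm behind the grasp point. The pads swing forward as they close: fully open they stand 13 mm farther back than shut.
Start: joints at [1.071, 0.628, 0.038, 1.517, -0.027, 0.996, -0.02], TCP at [273.237, -589.796, 242.313] pointing down, gripper open.
Joint ranges: [-3.06, 3.06], [-0.37, 2.12], [-1.25, 1.32], [0.18, 2.47], [-1.1, 4.24], [0.23, 1.98], [-2.94, 2.94]. Speed limits (rad/s): [2.57, 2.57, 3.14, 3.14, 3.14, 3.14, 3.14].

### API

Orientations are given as [roll, pitch, yaw] about the fixed x, y, z axes, in that order (R = Rz(yaw) Ry(pitch) Rx(roll)).
In Python, from cell import status, viewer, order, ctrl gives the robot as it stands.
- The arm moves only by the tool play_rows, never from a script. Its argument "series" is a list of rows, each a list of 5 numbers: the shift along the tool's x, y, z in cm, then the turn about the tool's z in degrees, then the closure, from 0 (fully open) to 1 (shut). In form: [[x, y, z, yaw, gripper], ...]. A call has 1 to 8 rows; each row is the pose to reach, as a shift and turn from the pose commanded when the call began, along the tool's axes at that moment; what a row does not reach only later rows make up. A row lasts 1/10 s, in which the tool goes at most 50 mm and 8.59 degrees, less where a joint would pass 70% of its speed; a pose out of reach is approached as far as the arm can. A call with a gripper value outside its range is refused whole. The fingers move at their own pace and stop on an object; the grip force is fixed at half the most. Time passes only in rows, so rows that repeat a pose let the fingers close. It gives the time, the measured TCP pose, the force and the opening at its end, in the units of the state.
- status.read_state(): the state, without advancing time (a new reading comes with each control period).
- viewer.get_image(name): name is "scene" or "top"; returns a dict with "img" (480x640x3 uint8, red, green, blue), "vfov" (degrees; the focal length in pixels is half the picture's height over the tangent of half this angle, whatever the lens; pixels are square), "cx", "cy" (the principal point, pixels), "rvec" (rotation vector, rad) and "tvec" (3), from world to camera coordinates, as OpenCV has them. Camera axes: x right, y down, z forward; pixel columns grow to the right and rows downward; lengths in mm; the calibration is good to about 2 mm. A picture is of the moment at which its call begins. There is no depth.
- order.finish_job(): hands the job in, once; it reports no verdict.
The state is a dict: "clock": time; "qpos": joint angles; "qd": joint speeds; "tau": joint torques, N m; "eef_pos": TCP position; "tool_rot": TCP orientation; "force": force on the tool from outside, world axes, zero at the start; "torque": the same for the moment, N m; "width": finger opening in mm.
Only numpy, scipy, OpenCV 4.12 (cv2) and the standard library are available. Lean on these libraries where they do the work, as an engineer would, in place of code of your own. Each camera call takes 0.05 s, during which the arm holds its last target. There are 200 camera calls.

### The job

Set the backlight's dimmer lever to half, standing straight up at the yellow marks, and let go of it. Then take the carrier tray by its orange grip, lift it straight up off the backlight and hold it level and still about 10 cm above the light, with its four connector shells still in it; keep it level all the way and leave the lens, the pendant and the stock tray alone. Finish while still holding the tray in the air: do not put it down or let go.

Things in the scene. Friction and masses are not known exactly. Their poses are not given: they have to be found in the camera images.
- lever (a joint): angle of the dimmer lever in rad about its horizontal pivot (the y axis of lever_pivot): 0 leans 0.8 rad from upright to the -x side of lever_pivot, 0.8 is upright (half, yellow marks), 1.6 leans 0.8 rad to its +x side. It starts between 0 and 0.45, has a little friction (about 1 N at the ball) and stays where it is left
- lever_tip (a point): centre of the red ball, 26 mm in diameter, at the end of the 10 mm thick steel dimmer lever, 90 mm from the pivot. Ball and rod are free all round down to 34 mm above the pivot
- lever_pivot (a point): pivot of the dimmer lever, 40 mm above the table on the middle of the top of a grey control box 120 x 80 x 40 mm (x, y, z) that is fixed to the table. The lever swings in the plane of this frame's x and z axes (z up), between two round dark cheeks of 34 mm radius that carry a yellow mark at the upright and white marks at the ends
- light_top (a point): centre of the glowing top face of the backlight, a black box 190 x 150 x 50 mm (x, y, z) fixed to the table; z up; this face is 50 mm above the table. Backlight and control box may change sides
- tray_grip (a point): centre of the orange grip, a block 70 x 24 x 40 mm (x, y, z), of the carrier tray; pinch it across its y axis. The grip stands on a 12 mm thick stem in the middle of the tray; this point lies 75 mm above the tray's underside (20 mm below the grip's top). The tray is 150 x 110 mm with black walls 20 mm high and a clear floor 4 mm thick, 0.25 to 0.5 kg without the shells; it lies loose on the backlight, up to 15 mm off its centre
- tray: the same loose carrier tray; origin at the centre of its underside, 75 mm below tray_grip, same axes
- light: the backlight box; origin at the centre of its underside
- dimmer: the control box; origin at the centre of its underside
- shell0_mid (a point): centre of a loose metal connector shell 32 x 18 x 12 mm (x, y, z), 20 g, lying in one of the tray's four pockets, whose partitions are 16 mm high
- shell1_mid (a point): centre of a loose metal connector shell 32 x 18 x 12 mm (x, y, z), 20 g, lying in one of the tray's four pockets, whose partitions are 16 mm high
- shell2_mid (a point): centre of a loose metal connector shell 32 x 18 x 12 mm (x, y, z), 20 g, lying in one of the tray's four pockets, whose partitions are 16 mm high
- shell3_mid (a point): centre of a loose metal connector shell 32 x 18 x 12 mm (x, y, z), 20 g, lying in one of the tray's four pockets, whose partitions are 16 mm high
- lens: bystander: loose upright camera lens, 45 mm in diameter, 58 mm high; origin at the centre of its underside
- pendant: bystander: loose black teach pendant 80 x 180 x 32 mm (x, y, z) with a red stop button up to 56 mm; origin at the centre of its underside
- stock: bystander: loose open black tray 90 x 150 x 25 mm (x, y, z) with more shells; origin at the centre of its underside

How it is judged:
By the outcome, as a careful person would: the job done as asked, in the order asked, and still so for the second after the job is handed in, while the arm keeps its last pose, push and grip.
It also fails if it takes over 48 s, if anything falls off the work surface, if the arm or the gripper's body presses on something with over 40 N, if the wrist force passes 120 N, or if a joint passes its speed limit or range.

## Working session

There is one attempt and no reset: what is moved stays moved. The work goes in short steps, Python scripts to look and compute and a tool call to move; the robot and the scene stay as the last step left them, time stands still between calls to the robot, and variables do not carry over. Pictures are saved under pics/ and viewed, about 8 in all and at most 12, crops included, and the job is handed in when it is done.

Besides the shell and the picture viewer there is one more tool, called as name([rows], argument=value, ...), one row to a line, values as JSON. play_rows: Moves the arm, as the interface text tells. Its arguments: {"type":"object","properties":{"series":{"type":"array","items":{"type":"array","items":{"type":"number"}}}},"required":["series"]}

```bash
mkdir -p pics; ls; cat > h.py <<'E'
import numpy as np, cv2
from cell import status, viewer, order, ctrl
def snap(name,fn=None):
    d=viewer.get_image(name)
    if fn: cv2.imwrite('pics/'+fn,d['img'][:,:,::-1])
    return d
def K(d):
    f=d['img'].shape[0]/2/np.tan(np.radians(d['vfov'])/2)
    return np.array([[f,0,d['cx']],[0,f,d['cy']],[0,0,1]])
def ray(d,uv):
    R=cv2.Rodrigues(np.array(d['rvec'],float))[0]; t=np.array(d['tvec'],float).ravel()
    return -R.T@t, R.T@np.linalg.inv(K(d))@np.array([uv[0],uv[1],1.])
def onz(d,uv,z):
    c,r=ray(d,uv); return c+r*(z-c[2])/r[2]
def proj(d,p):
    return cv2.projectPoints(np.array(p,float).reshape(-1,3),np.array(d['rvec'],float),np.array(d['tvec'],float),K(d),None)[0].reshape(-1,2)
def tri(d1,u1,d2,u2):
    c1,r1=ray(d1,u1);c2,r2=ray(d2,u2)
    s=np.linalg.lstsq(np.c_[r1,-r2],c2-c1,rcond=None)[0]
    a,b=c1+r1*s[0],c2+r2*s[1]; return (a+b)/2,np.linalg.norm(a-b)
def mask(d,lo,hi):
    return cv2.inRange(cv2.cvtColor(d['img'],cv2.COLOR_RGB2HSV),np.array(lo),np.array(hi))
def blobs(m,amin=30):
    n,l,s,c=cv2.connectedComponentsWithStats(m)
    return [(int(s[i,4]),c[i].round(1),s[i,:4]) for i in range(1,n) if s[i,4]>=amin],l
E
python3 - <<'E'
from h import *
a=snap('top','t1.png');b=snap('scene','s1.png')
for d in(a,b):
    print(d['vfov'],d['cx'],d['cy'],d['rvec'],d['tvec'],ray(d,(320,240)))
    for n,lo,hi in(('red',(0,150,80),(5,255,255)),('orange',(8,150,120),(18,255,255)),('yellow',(22,120,120),(35,255,255))):print(n,blobs(mask(d,lo,hi))[0])
print(status.read_state(),ctrl.tip_reach)
E
```

```text
pics
43.170727707833024 323.7628599621595 247.08976202307315 [ 2.15538518 -2.1287773   0.14086383] [8.99386417e-01 5.75716164e+02 1.06001895e+03] (array([ 419.16140704,   -5.41658511, 1131.08994348]), array([ 0.15360482,  0.01856648, -0.98804651]))
red [(122, array([252.8, 150.4]), array([247, 144,  13,  14], dtype=int32)), (177, array([472.4, 329.8]), array([465, 323,  16,  15], dtype=int32))]
orange []
yellow [(64, array([254.6, 156.2]), array([246, 147,  16,  14], dtype=int32)), (494, array([201.3, 288. ]), array([193, 268,  18,  41], dtype=int32))]
51.83052046290473 320.90486064255344 244.51415547305712 [ 0.70818152  2.42629882 -1.32940983] [ 465.20457057  -64.12696254 1071.03434694] (array([907.10202722, 531.20975985, 512.46876527]), array([-0.46671552, -0.71019858, -0.52714466]))
red [(126, array([306.6, 173.9]), array([301, 168,  12,  13], dtype=int32)), (313, array([245.8, 384.9]), array([236, 376,  21,  20], dtype=int32))]
orange [(1772, array([449.7, 293.5]), array([422, 271,  57,  47], dtype=int32))]
yellow [(166, array([247.7, 397.8]), array([235, 386,  24,  19], dtype=int32))]
{'clock': 0.1, 'qpos': array([ 1.07119197,  0.62926276,  0.03847714,  1.51828843, -0.02696779,
        0.99626774, -0.02000238]), 'qd': array([ 0.00085999, -0.00132962, -0.0001465 , -0.0036629 , -0.00062801,
        0.00048247,  0.00024912]), 'tau': array([ 1.82552678e-03, -5.64539945e+01,  1.22995343e+00, -1.93974620e+01,
        1.12611821e-02,  5.42805632e-03,  5.69507193e-06]), 'eef_pos': array([ 272.98613226, -589.2997231 ,  241.46916636]), 'tool_rot': array([-3.13988619e+00,  6.39644597e-05,  4.33792893e-01]), 'force': array([-0.69552771,  0.37936858, -0.60663123]), 'torque': array([-0.00605678,  0.06064448,  0.02242677]), 'width': 85.31685898154785} 11.0
```

View pics/t1.png

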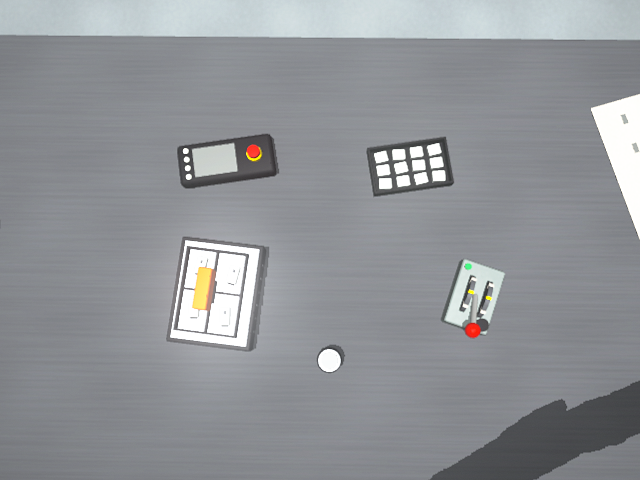

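View pics/s1.png

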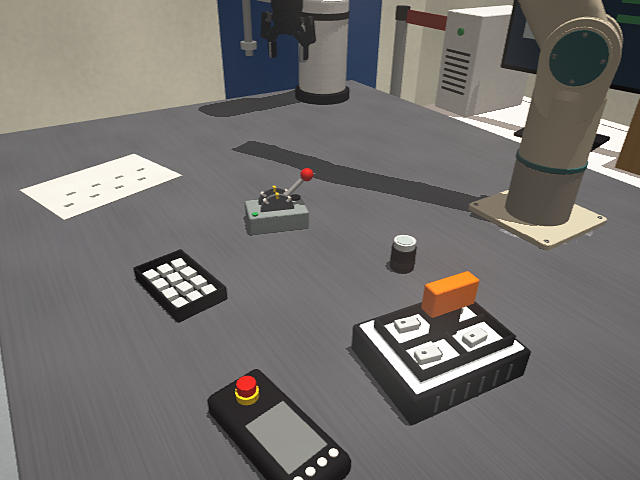

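The top view (image up = +x, left = +y) shows the tray on the light, with its orange grip at (203,288). The control box is at (474,297), with the ball at (472,330) leaning toward the base. The scene view shows the ball at (307,174) and the grip at (450,293).

```bash
python3 - <<'E'
from h import *
a=snap('top');b=snap('scene')
ball,e=tri(a,(472.4,329.8),b,(306.6,173.9));print('ball',ball,e)
# control box: grey-green, light blob near (474,297)
hsv=cv2.cvtColor(a['img'],cv2.COLOR_RGB2HSV)
print([hsv[r,c].tolist() for r,c in((270,490),(315,455),(300,430),(345,190),(340,240),(270,203))])
m=np.zeros((480,640),np.uint8);m[250:345,435:515]=255
g=cv2.bitwise_and(mask(a,(40,10,110),(110,120,255)),m)
c=np.vstack([x for x in cv2.findContours(g,0,2)[0] if cv2.contourArea(x)>20])
r=cv2.minAreaRect(c);print('box',r)
P=np.array([onz(a,p,40)[:2] for p in cv2.boxPoints(r)]);print(P.round(1),P.mean(0),np.linalg.norm(np.diff(P,axis=0),axis=1))
for i in range(2):
    v=P[i+1]-P[i];print('edge',np.linalg.norm(v),np.degrees(np.arctan2(v[1],v[0])))
y=cv2.bitwise_and(mask(a,(22,120,120),(35,255,255)),m);bl=blobs(y,3)[0]
print('marks',[(x[0],x[1],onz(a,x[1],74).round(1)) for x in bl])
# light top face
m[:]=0;m[225:365,155:280]=255
w=cv2.bitwise_and(mask(a,(0,0,215),(180,40,255)),m)
r=cv2.minAreaRect(np.vstack([x for x in cv2.findContours(w,0,2)[0] if cv2.contourArea(x)>20]))
P=np.array([onz(a,p,50)[:2] for p in cv2.boxPoints(r)]);print('light',r,P.round(1),P.mean(0))
for i in range(2):
    v=P[i+1]-P[i];print('edge',np.linalg.norm(v),np.degrees(np.arctan2(v[1],v[0])))
# grip top, z=50+95=145
o=cv2.bitwise_and(mask(a,(8,130,100),(28,255,255)),m)
cs=max(cv2.findContours(o,0,2)[0],key=cv2.contourArea);r=cv2.minAreaRect(cs)
P=np.array([onz(a,p,145)[:2] for p in cv2.boxPoints(r)]);print('grip',r,P.round(1),P.mean(0))
for i in range(2):
    v=P[i+1]-P[i];print('edge',np.linalg.norm(v),np.degrees(np.arctan2(v[1],v[0])))
big=cv2.resize(np.hstack([a['img'][225:365,155:285],a['img'][245:385,430:520]]),None,fx=3.5,fy=3.5,interpolation=cv2.INTER_CUBIC)
cv2.imwrite('pics/c1.png',big[:,:,::-1])
E
```

```text
ball [ 430.60568442 -244.18040584  103.05557774] 2.172092379953703
[[83, 14, 223], [81, 11, 234], [113, 13, 153], [111, 10, 171], [0, 0, 255], [24, 152, 255]]
box ((474.5, 297.0), (94.0, 79.0), 90.0)
[[ 572.9 -193.6]
 [ 574.5 -336.3]
 [ 406.4 -331.1]
 [ 404.6 -191.4]] [ 489.58440347 -263.11272325] [142.71852831 168.19401932 139.62704879]
edge 142.71852831327996 -89.32867767804592
edge 168.19401931991283 178.2081105010508
marks [(22, array([470.5, 291.3]), array([ 496.3, -248.4,   74. ])), (20, array([488. , 297.5]), array([ 485.9, -278.4,   74. ]))]
light ((214.46038818359375, 292.8544616699219), (76.37516021728516, 99.52935791015625), 7.969610214233398) [[410.9 278.1]
 [587.5 261.8]
 [569.8 124.3]
 [394.3 143.6]] [490.63721246 201.94060467]
edge 177.3498356662298 -5.278316504684995
edge 138.64882220079787 -97.34895174071295
grip ((201.55946350097656, 287.956787109375), (13.67271900177002, 42.05791091918945), 8.972626686096191) [[459.  220. ]
 [526.9 212.3]
 [523.6 190. ]
 [455.8 197.9]] [491.2990987  205.05785789]
edge 68.34424565788451 -6.529696620152781
edge 22.545259660019195 -98.27312575769083
```

View pics/c1.png

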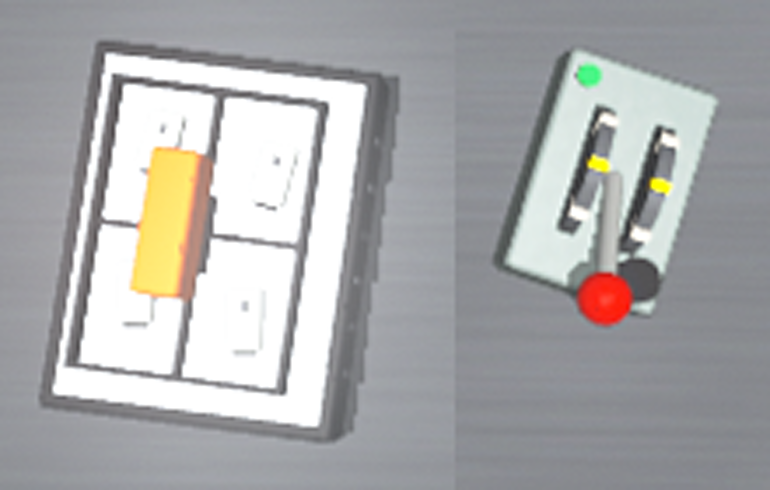

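The crop confirms both. The dimmer's x axis points at about -18.5°, its pivot is near (491,-263,40), and the ball sits 45° off upright (90 mm radius checks out). The grip is at about (491,205), yaw about -7°. I'll straddle the ball with the jaws along the swing, so that closing at upright centres it.

play_rows([
  [28.9, -24.7, 0, -46.5, 0],
  [28.9, -24.7, 0, -46.5, 0],
  [28.9, -24.7, 0, -46.5, 0],
  [28.9, -24.7, 0, -46.5, 0],
  [28.9, -24.7, 0, -46.5, 0],
  [28.9, -24.7, 0, -46.5, 0],
  [28.9, -24.7, 0, -46.5, 0],
  [28.9, -24.7, 0, -46.5, 0],
])

```text
clock: 1.0
eef_pos: [433.1, -240.1, 242.5]
tool_rot: [3.141, -0.002, 1.25]
force: [0.4, -1.2, 0.7]
width: 85.2
```

play_rows([
  [0, 0, 0, 0, 0],
  [0, 0, 0, 0, 0],
])

```text
clock: 1.2
eef_pos: [431.8, -243.9, 242.4]
tool_rot: [-3.142, 0.0, 1.247]
force: [0.0, -1.0, 0.0]
width: 85.5
```

play_rows([
  [0, 0, 4, 0, 0],
  [0, 0, 8, 0, 0],
  [0, 0, 11, 0, 0],
  [0, 0, 13, 0, 0],
  [0, 0, 14, 0, 0],
  [0, 0, 14, 0, 0],
])

```text
clock: 1.8
eef_pos: [430.4, -245.1, 101.2]
tool_rot: [-3.139, 0.0, 1.243]
force: [-0.6, -0.9, -0.4]
width: 85.4
```

```bash
python3 - <<'E'
from h import *
b=snap('scene');a=snap('top')
c=cv2.resize(b['img'][110:250,210:390],None,fx=3,fy=3);e=cv2.resize(a['img'][235:375,420:520],None,fx=3,fy=3)
cv2.imwrite('pics/s2.png',np.hstack([c,e])[:,:,::-1]);s=status.read_state();print(s['eef_pos'],s['force'])
E
```

```text
[ 431.8868527  -245.14268603  102.90850826] [-0.02018175  0.46934562  1.08368666]
```

View pics/s2.png

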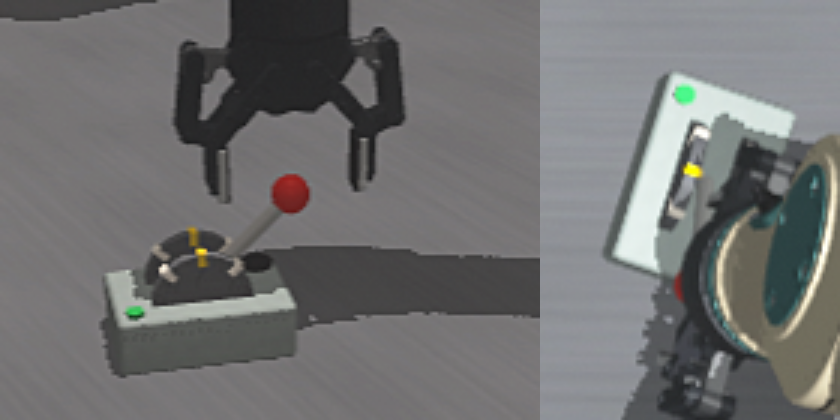

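The ball is midway between the open fingers, with nothing touching. Sweeping along the arc with the jaws half closed.

play_rows([
  [0, 0, 0, 0, 0.5],
  [0, 0, 0, 0, 0.5],
  [0.1, 1, -0.6, 0, 0.5],
  [0.1, 2, -1.1, 0, 0.5],
  [0.1, 3, -1.5, 0, 0.5],
  [0.2, 4, -1.7, 0, 0.5],
  [0.2, 5, -1.8, 0, 0.5],
  [0.2, 6, -1.8, 0, 0.5],
])

```text
clock: 2.7
eef_pos: [490.4, -261.9, 121.0]
tool_rot: [3.14, 0.0, 1.245]
force: [-0.9, 1.2, 1.1]
width: 42.9
```

play_rows([
  [0, 0.2, 0, 0, 0.5],
  [0, 0.2, 0, 0, 0.5],
  [0, 0.2, 0, 0, 1],
  [0, 0.2, 0, 0, 1],
  [0, 0.2, 0, 0, 1],
  [0, 0.2, 0, 0, 1],
])

```text
clock: 3.3
eef_pos: [490.6, -262.0, 120.3]
tool_rot: [-3.141, -0.0, 1.245]
force: [-1.8, 0.6, 2.2]
width: 23.1
```

```bash
python3 - <<'E'
from h import *
b=snap('scene');a=snap('top')
c=cv2.resize(b['img'][110:250,210:390],None,fx=3,fy=3)
cv2.imwrite('pics/s3.png',c[:,:,::-1]);s=status.read_state();print(s['eef_pos'],s['force'],s['width'])
E
```

```text
[ 490.63638412 -261.99427693  120.32596447] [-2.22132651  0.75352195  2.66605844] 23.336397183594183
```

View pics/s3.png

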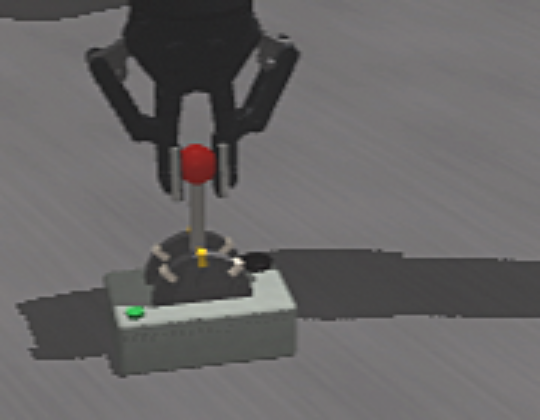

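The jaws are on the ball (width 23) and the lever looks about upright. Releasing and lifting clear.

play_rows([
  [0, 0, 0, 0, 0],
  [0, 0, 0, 0, 0],
  [0, 0, 0, 0, 0],
  [0, 0, 0, 0, 0],
  [0, 0, -2, 0, 0],
  [0, 0, -6, 0, 0],
  [0, 0, -10, 0, 0],
  [0, 0, -13, 0, 0],
])

```text
clock: 4.2
eef_pos: [491.7, -262.3, 252.7]
tool_rot: [3.139, 0.0, 1.245]
force: [0.8, -0.5, -0.2]
width: 85.1
```

play_rows([
  [16, 0, 0, 0, 0],
  [16, 0, 0, 0, 0],
  [16, 0, 0, 0, 0],
  [16, 0, 0, 0, 0],
  [16, 0, 0, 0, 0],
])

```text
clock: 4.7
eef_pos: [542.9, -107.7, 250.4]
tool_rot: [3.141, -0.001, 1.251]
force: [0.6, -0.6, -0.6]
width: 85.7
```

```bash
python3 - <<'E'
from h import *
b=snap('scene');a=snap('top')
m=lambda d:[x for x in blobs(mask(d,(0,150,80),(5,255,255)),15)[0]]
print(m(a),m(b))
y=mask(a,(22,120,120),(35,255,255));y[:,:430]=0;y[:,520:]=0
print('marks',[(x[0],x[1],onz(a,x[1],74).round(1)) for x in blobs(y,3)[0]])
y=mask(b,(22,120,120),(35,255,255));y[300:]=0
print('marks s',[(x[0],x[1]) for x in blobs(y,3)[0]])
c=cv2.resize(b['img'][130:250,210:350],None,fx=3,fy=3);e=cv2.resize(a['img'][245:365,430:530],None,fx=3,fy=3)
cv2.imwrite('pics/s4.png',np.hstack([c,e])[:,:,::-1]);s=status.read_state();print(s['eef_pos'],s['tool_rot'],s['width'])
E
```

```text
[(123, array([252.8, 150.4]), array([247, 144,  13,  14], dtype=int32))] [(130, array([275.2, 164. ]), array([269, 158,  13,  13], dtype=int32)), (317, array([245.9, 385. ]), array([236, 376,  21,  20], dtype=int32))]
marks []
marks s [(16, array([276.5, 195. ]))]
[ 541.74263667 -112.02743271  250.17265918] [-3.14138610e+00  1.42745082e-03  1.24423039e+00] 85.48693728089161
```

View pics/s4.png

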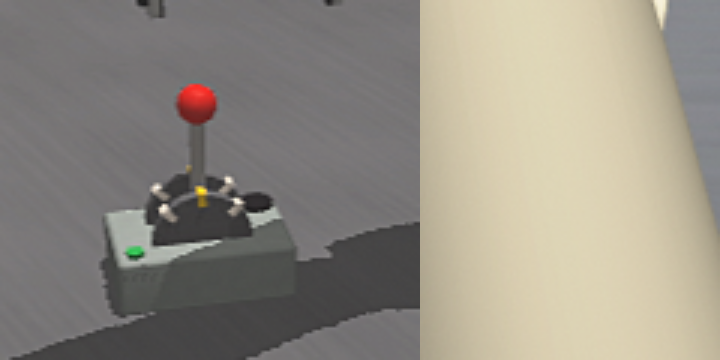

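The arm hides the top view, so I'll continue to above the grip and check the lever from there.

play_rows([
  [28.4, -15, 0, 68, 0],
  [28.4, -15, 0, 68, 0],
  [28.4, -15, 0, 68, 0],
  [28.4, -15, 0, 68, 0],
  [28.4, -15, 0, 68, 0],
  [28.4, -15, 0, 68, 0],
  [28.4, -15, 0, 68, 0],
  [28.4, -15, 0, 68, 0],
])

```text
clock: 5.6
eef_pos: [490.3, 209.6, 250.2]
tool_rot: [-3.14, 0.0, 0.059]
force: [-0.2, -0.6, -0.7]
width: 85.2
```

play_rows([
  [0, 0, 0, 5.2, 0],
  [0, 0, 0, 10.3, 0],
  [0, 0, 0, 10.3, 0],
])

```text
clock: 5.9
eef_pos: [491.7, 204.2, 250.3]
tool_rot: [3.14, -0.001, -0.122]
force: [0.0, -0.8, -0.7]
width: 85.5
```

```bash
python3 - <<'E'
from h import *
b=snap('scene');a=snap('top')
m=lambda d:[x for x in blobs(mask(d,(0,150,80),(5,255,255)),15)[0]]
A=m(a);B=m(b);print([(x[0],x[1]) for x in A],[(x[0],x[1]) for x in B])
y=mask(a,(22,120,120),(35,255,255));y[:,:430]=0;y[:,520:]=0
print('marks',[(x[0],x[1],onz(a,x[1],74).round(1)) for x in blobs(y,3)[0]])
pa=[x[1] for x in A if x[1][0]>430]
if pa: print('ball',tri(a,pa[0],b,B[0][1]),'at z130',onz(a,pa[0],130))
print('predicted upright', proj(b,[[491.1,-263.4,130],[491.1,-263.4,40]]))
# grip triangulation: top outline in scene
o=mask(b,(5,130,80),(20,255,255));c=max(cv2.findContours(o,0,2)[0],key=cv2.contourArea)
M=cv2.moments(c);print('orange scene',M['m10']/M['m00'],M['m01']/M['m00'])
u=np.array([np.cos(-.122),np.sin(-.122),0]);v=np.array([-u[1],u[0],0]);C=np.array([491.3,205,125])
P=[C+u*i+v*j+np.array([0,0,k]) for i in(-35,35) for j in(-12,12) for k in(-20,20)]
h=cv2.convexHull(proj(b,P).astype(np.float32));M=cv2.moments(h);print('pred hull',M['m10']/M['m00'],M['m01']/M['m00'],cv2.boundingRect(h),cv2.boundingRect(c))
s=status.read_state();print(s['eef_pos'],s['tool_rot'])
e=cv2.resize(a['img'][245:365,430:530],None,fx=3,fy=3);c=cv2.resize(b['img'][200:440,330:550],None,fx=1.5,fy=1.5)
cv2.imwrite('pics/s5.png',np.hstack([c,e])[:,:,::-1])
E
```

```text
[(122, array([252.8, 150.4])), (183, array([487.4, 293.5]))] [(45, array([441.6,  22.2])), (130, array([275.2, 164. ])), (314, array([245.8, 384.9]))]
marks [(21, array([470.4, 291.4]), array([ 496.1, -248.2,   74. ]))]
ball (array([ 398.28860946, -105.76005822,  426.96315669]), np.float64(208.12305325026136)) at z130 [ 488.94330009 -263.16767903  130.        ]
predicted upright [[275.36416155 164.39178768]
 [276.95445962 205.53104911]]
orange scene 449.4067731011127 293.6290275761974
pred hull 450.76140800109505 292.9692616876375 (421, 268, 61, 51) (421, 271, 58, 47)
[491.45408963 204.8502201  250.31691296] [ 3.14090011e+00 -2.66075273e-04 -1.19030203e-01]
```

View pics/s5.png

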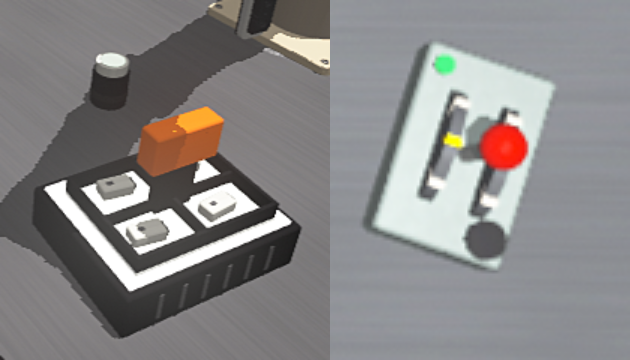

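The released lever's ball is at (487,293) in the top view and within 0.5 px of the predicted upright position in the scene view, about 0.02 rad off at most. The grip outline matches my estimate. Descending onto the grip.

play_rows([
  [0.1, -0.1, 4, 0, 0],
  [0.1, -0.1, 7, 0, 0],
  [0.1, -0.1, 9.5, 0, 0],
  [0.1, -0.1, 11.5, 0, 0],
  [0.1, -0.1, 12.6, 0, 0],
  [0.1, -0.1, 13.1, 0, 0],
  [0.1, -0.1, 13.1, 0, 0],
])

```text
clock: 6.7
eef_pos: [492.2, 207.0, 119.2]
tool_rot: [3.141, 0.0, -0.119]
force: [-0.2, -0.2, 0.1]
width: 85.4
```

play_rows([
  [0, 0, 0, 0, 0.3],
  [0, 0, 0, 0, 0.5],
  [0, 0, 0, 0, 0.6],
  [0, 0, 0, 0, 0.7],
  [0, 0, 0, 0, 1],
  [0, 0, 0, 0, 1],
  [0, 0, 0, 0, 1],
  [0, 0, 0, 0, 1],
])

```text
clock: 7.5
eef_pos: [492.1, 206.9, 119.9]
tool_rot: [3.141, -0.0, -0.119]
force: [-0.3, -1.6, 5.7]
width: 23.1
```

Gripped (23 mm on a 24 mm block). Lifting gently.

play_rows([
  [0, 0, -0.1, 0, 1],
  [0, 0, -0.3, 0, 1],
  [0, 0, -0.6, 0, 1],
  [0, 0, -1, 0, 1],
  [0, 0, -1.5, 0, 1],
  [0, 0, -2, 0, 1],
  [0, 0, -2.4, 0, 1],
  [0, 0, -2.6, 0, 1],
])

```text
clock: 8.3
eef_pos: [492.2, 207.5, 145.9]
tool_rot: [-3.141, -0.001, -0.118]
force: [0.2, -0.0, -4.8]
width: 23.5
```

```bash
python3 - <<'E'
from h import *
b=snap('scene')
cv2.imwrite('pics/s6.png',cv2.resize(b['img'][180:440,330:560],None,fx=2,fy=2)[:,:,::-1]);s=status.read_state();print(s['eef_pos'],s['tool_rot'],s['force'],s['torque'],s['width'])
E
```

```text
[492.29225062 207.54673668 146.03343934] [-3.14099492e+00 -9.05469067e-04 -1.18390914e-01] [ 0.07663733 -0.01258841 -5.2755307 ] [ 0.01066639  0.00470727 -0.02860402] 23.37825808577915
```

View pics/s6.png

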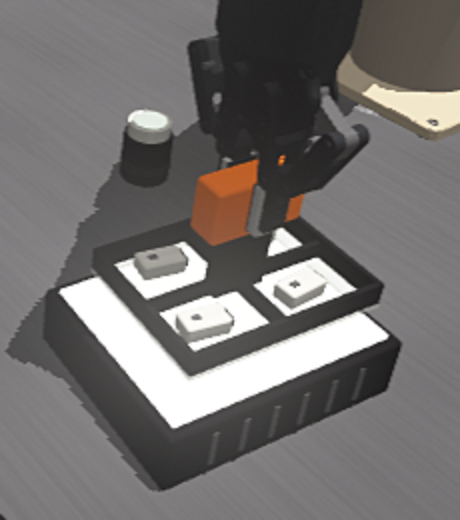

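The tray is off the light, level, with its shells in place. Continuing to 10 cm.

play_rows([
  [0, 0, -0.3, 0, 1],
  [0, 0, -1, 0, 1],
  [0, 0, -2, 0, 1],
  [0, 0, -3.2, 0, 1],
  [0, 0, -4.4, 0, 1],
  [0, 0, -5.6, 0, 1],
  [0, 0, -6.6, 0, 1],
  [0, 0, -7.2, 0, 1],
])

```text
clock: 9.15
eef_pos: [492.4, 207.6, 218.7]
tool_rot: [-3.141, -0.001, -0.118]
force: [0.3, 0.5, -5.8]
width: 22.9
```

play_rows([
  [0, 0, -0.2, 0, 1],
  [0, 0, -0.2, 0, 1],
  [0, 0, -0.2, 0, 1],
  [0, 0, -0.2, 0, 1],
  [0, 0, -0.2, 0, 1],
  [0, 0, -0.2, 0, 1],
  [0, 0, -0.2, 0, 1],
  [0, 0, -0.2, 0, 1],
])

```text
clock: 9.95
eef_pos: [492.0, 207.4, 219.2]
tool_rot: [3.142, 0.0, -0.118]
force: [0.4, 0.1, -5.7]
width: 23.3
```

```bash
python3 - <<'E'
from h import *
b=snap('scene','s7.png');a=snap('top')
for d in(a,b): print([(x[0],x[1]) for x in blobs(mask(d,(0,150,80),(5,255,255)),15)[0]])
e=cv2.resize(a['img'][200:380,120:300],(480,480))
cv2.imwrite('pics/s7.png',np.hstack([b['img'][:, 200:560],e])[:,:,::-1][:, :])
s=status.read_state();print(s['eef_pos'],s['tool_rot'],s['force'],s['width'],s['clock'],abs(s['qd']).max())
E
```

```text
[(122, array([252.7, 150.4])), (184, array([487.4, 293.5]))]
[(130, array([275.2, 164. ])), (310, array([245.8, 384.9]))]
[491.99250152 207.38790076 219.31383312] [ 3.14158510e+00 -1.47614121e-05 -1.18369881e-01] [-0.5437362   0.7887318  -3.49328941] 23.43834962533452 10.05 0.0025752655509317587
```

```bash
python3 -c "
import cv2;i=cv2.imread('pics/s7.png');print(i.shape);cv2.imwrite('pics/s7b.png',cv2.resize(i,(788,450)))"
```

```text
(480, 840, 3)
```

View pics/s7b.png

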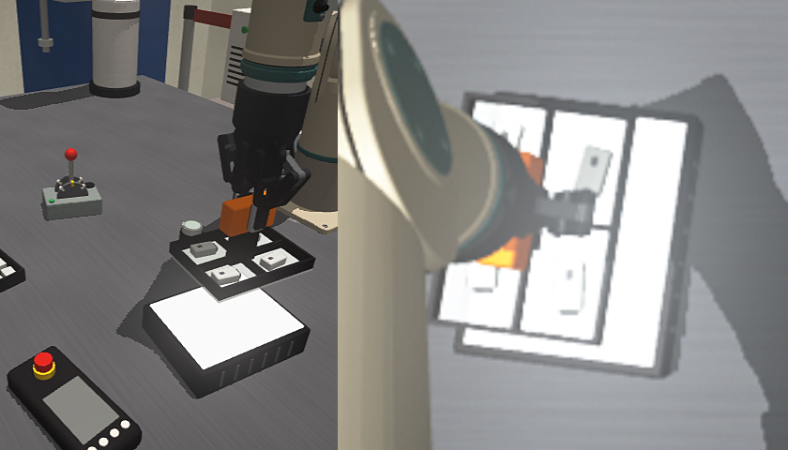

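The tray hangs level about 10 cm above the light. The four shells are visible in the pockets, the lever is still upright, and the lens and pendant are untouched. Handing in.

```bash
python3 -c "
from cell import order;print(order.finish_job())"
```

```text
the job is handed in; nothing more can be done
None
```

The dimmer lever is set upright and released, and the carrier tray is held level about 10 cm above the backlight. I handed the job in at about 10 s of the 48 s allowed; it reports no verdict.

- **Lever:** I straddled the ball with the jaws, swept it up to upright, closed to centre it, then let go. The two camera checks differ slightly. The scene view put the ball within 0.5 px of upright. The top view put it about 2 mm short of the estimated pivot, roughly 0.02 rad. That is within calibration error, so I left it. Its position did not change afterwards.
- **Tray:** I took it by the orange grip (23 mm measured on the 24 mm block) and lifted it 99 mm straight up. At the last check the tool's tilt was under 0.001 rad, joint speeds were near zero, and the load was a few newtons.
- **Shells and other items:** All four shells were visible in their pockets, one of them partly hidden by the gripper. The lens and pendant were where they started in the pictures. The stock tray was only partly in my last picture, but the arm never went near it.

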